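# Put the specimen under the boom lens and hold the boom at its index

## Task

First set the lidded specimen dish flat and centred on top of the narrow specimen post and let go of it. Then press the lock button on the boom stand so that the sprung boom is released, take the boom by its upright knob, and pull it out until its pointer is level with the index clip on the scale. Finish while holding the knob still there, as the boom springs back if let go; leave the other things on the bench alone.

Things in the scene. Friction and masses are not known exactly. Their poses are not given: they have to be found in the camera images.
- dish: Round lidded specimen dish, white with a dark brown round specimen seen in its top, 56 mm diameter, 18 mm high, about 50 g, rigid. It starts flat on the bench, left of the boom stand. Origin at the centre of its underside, z up.
- post_top (a point): Centre of the flat round top of the fixed specimen post, 70 mm above the bench: a steel disc 38 mm across (8 mm thick) on a 16 mm stem, on a round foot 80 mm across, 12 mm high. It stands on the boom's line, 280 to 330 mm ahead of the stand's origin; the space above is clear while the boom is in. The dish overhangs the disc by 9 mm all round.
- stand: Fixed boom stand: foot plate, column and a level white outer tube 36 mm wide, 260 mm long, top 158 mm above the bench. Origin on the bench under the tube's open front end; x points along the boom, the way it is pulled out, z up; the tube lies over x = -260 to 0 mm. An aluminium scale rail (12 mm wide, top 146 mm up, marks every 10 mm) runs beside the boom at y = -44 mm, to x = 205 mm.
- button_top (a point): Centre of the top face of the lock button: a grey round button 26 mm across in a black collar on top of the outer tube, 40 mm behind the tube's front end. Its top is 172 mm above the bench and 10 mm proud of the collar.
- lock_button (a joint): How far the lock button is pressed down, in m: 0 is up, 0.007 fully down. It takes 2 to 4 N in all. The lock lets go at about 0.004; hold it down a moment: the boom pops out some 45 mm by itself, and the button comes up again when let go.
- boom: Inner boom: a steel bar, 20 mm wide, that slides level out of the tube along the stand's x, 190 mm at most, carrying knob and pointer. Origin at the centre of the knob's foot, 152 mm above the bench; axes parallel to the stand's; at stand x = 70 mm when in. Locked, it cannot move over 2 mm. Once free, a spring (40 N/m) draws it to about 50 mm out: 2 to 5 N back at the index, where it must be held.
- knob_top (a point): Centre of the knob's top face, 202 mm above the bench. The knob is a black upright cylinder on the boom, 22 mm diameter, 50 mm high. A black lens ring (64 mm across) is on the boom's tip, 100 mm ahead of the knob and no higher than the knob's foot.
- pointer (a point): Tip of the small black pointer that sticks out sideways from the boom towards the scale rail, 40 mm behind the knob's axis along the boom; moves with the boom.
- index (a point): Middle of the black index clip (7 mm along the rail, 25 mm across it, standing out beyond it, top 150 mm above the bench) on the scale rail, taken at the rail's edge beside the pointer's path, 147 mm above the bench; axes parallel to the stand's. Fixed. The pointer is at the index when both have the same stand x, with the boom 110 to 160 mm out.
- tube_rack: Bystander: blue tube rack with capped tubes, 100 x 180 x 84 mm, at the far left. Leave it alone.
- tool_jar: Bystander: glass jar 64 mm across with brushes and probes standing in it, about 150 mm high, between robot and boom. Leave it alone.
- brush: Bystander: brush lying beyond the boom. Leave it alone.
- vial: Bystander: small upright jar 28 mm across, 70 mm high, beyond the post. Leave it alone.
There are look-alikes about, which are no part of the job. Of the things that look like the part that bears post_top, the largest one is meant.

How it is judged:
On the way, in this order (a step that is already met when the one before it is completed fails the run):
1. the dish rests flat on the post, let go, with the boom still locked in (horizontal distance between dish and post_top below 0.012 m and z of dish in the frame of post_top between -0.004 and 0.005 m and angle between dish's own z axis and vertical below 0.08 rad and linear speed of dish below 0.03 m/s and contact force between the fingers and dish below 0.05 N and x of boom in the frame of stand below 0.076 m), for 0.2 s.
2. the boom has come free of its lock (only pressing the button frees it) (x of boom in the frame of stand above 0.09 m), for 0.1 s.
At the end, for the whole second after the job is handed in: The pointer is within 5 mm of the index clip along the boom and still, the fingers hold the knob (at least 1 N), and the dish rests flat and still on the post, centred within 12 mm and not touched by the fingers (x of pointer in the frame of index between -0.005 and 0.005 m and linear speed of boom below 0.01 m/s and contact force between the fingers and boom_c0 above 1 N and horizontal distance between dish and post_top below 0.012 m and z of dish in the frame of post_top between -0.004 and 0.005 m and angle between dish's own z axis and vertical below 0.08 rad and linear speed of dish below 0.03 m/s and contact force between the fingers and dish below 0.05 N); the arm keeps its last pose, push and grip.
It fails at once if a bystander is moved more than 20 mm (distance of any of tube_rack, tool_jar, brush, vial from where it was at the start of the episode above 0.02 m).
It also fails if it takes over 61 s, if anything falls off the work surface, if the arm or the gripper's body presses on something with over 40 N, if the wrist force passes 120 N, or if a joint passes its speed limit or range.

## Robot

A 7-joint arm with a two-finger parallel gripper is mounted at the origin on the work surface. World frame = base frame: x ahead of the robot, y to its left, z up, the work surface at z = 0. Lengths are in m, angles in rad, forces in N, time in s.
With the tool pointing down it reaches from about 0.425 to 0.95 m from the base axis. Payload 4.7 kg.
Tool frame: the origin (TCP) lies between the finger pads; the fingertips stand 25 mm ahead of it and the grasp point (between the pads) lies 6 mm ahead of it; z points along the fingers, y is the line along which they close (so a half turn about z gives the same grasp; the last joint's range is limited). The gripper opens to 85 mm and grips with 20 to 120 N. Pads are 22 mm wide; open, the fingers measure 114 mm over their backs; the gripper's body (76 mm by 85 mm) begins 54 mm behind the grasp point. The pads swing forward as they close: fully open they stand 13 mm farther back than shut.
Start: joints at [-1.227, 0.469, -0.049, 1.532, 0.024, 1.141, -0.082], TCP at [0.246, 0.629, 0.256] pointing down, gripper open.
Joint ranges: [-2.59, 2.59], [-0.33, 1.99], [-1.39, 1.29], [0.1, 2.45], [-1.04, 4.18], [0.21, 1.99], [-2.66, 2.66]. Speed limits (rad/s): [2.57, 2.57, 3.14, 3.14, 3.14, 3.14, 3.14].

## Interface

Orientations are given as a 3x3 rotation matrix whose columns are the frame's x, y, z axes.
In Python, from rig import * gives the robot as it stands. Calls block until the motion is done:
- movep(position, orientation): joint-space move of the TCP to a pose.
- move_l(position, attitude=None, feed=0.15, until_force=None): straight line of the TCP; attitude=None keeps the orientation; feed is the mean speed in m/s. With until_force (N) it stops when the force on the tool has changed by that much, and returns True; else False.
- move_joints(angles): joint-space move.
- command_gripper(opening, newtons=None): finger opening in m; newtons is the grip in N (None keeps the last); returns when the fingers have stopped.
- sleep(seconds).
- inverse_kinematics(position, orientation): joint angles nearest the present ones, or None.
- sense(): the state.
- camera(name): name is "side" or "top"; returns (picture, depth): 480x640x3 uint8, red, green, blue; 480x640 float32, m along the optical axis (not along the pixel's ray), 0 where there is no reading.
- camera_params(name): a dict with "K" (3x3 intrinsics, pixels), "position" and "rotation" of the camera in the world. Camera axes: x right, y down, z forward; pixel columns grow to the right and rows downward; lengths in m; the calibration is good to about 2 mm. A picture is of the moment at which its call begins. camera_params takes no time and is no camera call.
A pose or a line that the arm cannot do raises Unreachable and nothing moves.
- finish_job(): hands the job in; it is judged then, once.
The state is a dict: "time_s": time; "joint_pos": joint angles; "qd": joint speeds; "joint_efforts": joint torques, N m; "position": TCP position; "tcp_rot": TCP orientation; "wrist_force": force on the tool from outside, world axes, zero at the start; "ft_torque": the same for the moment, N m; "finger_gap": finger opening in m; "gripper_force": force on a finger pad.
Only numpy, scipy, OpenCV 4.12 (cv2) and the standard library are available. Lean on these libraries where they do the work, as an engineer would, in place of code of your own. Each camera call takes 0.05 s, during which the arm holds its last target. There are 200 camera calls.

## Working session

There is one attempt and no reset: what is moved stays moved. The work goes in short steps, each a Python script; the robot and the scene stay as the last script left them, time stands still between calls to the robot, and variables do not carry over. Pictures are saved under pics/ and viewed, at most 10 in all, crops included, and the job is handed in when it is done.

```bash
mkdir -p pics; python3 - <<'E'
from rig import *
import cv2,numpy as np
for n in("top","side"):
    p,d=camera(n); cv2.imwrite(f"pics/{n}0.png",p[:,:,::-1]); np.savez(f"pics/{n}0.npz",p=p,d=d)
    c=camera_params(n); print(n,c)
    print((d>0).mean())
print(sense())
E
```

```text
top {'K': array([[486.36075071,   0.        , 319.90358137],
       [  0.        , 486.36075071, 242.56006288],
       [  0.        ,   0.        ,   1.        ]]), 'position': array([0.37655721, 0.03687415, 1.25652252]), 'rotation': array([[-0.01990357, -0.98428635,  0.17545434],
       [-0.99977583,  0.02086155,  0.00361705],
       [-0.00722046, -0.17534302, -0.98448092]])}
0.996142578125
side {'K': array([[527.01862837,   0.        , 306.70178152],
       [  0.        , 527.01862837, 248.22548018],
       [  0.        ,   0.        ,   1.        ]]), 'position': array([ 0.44568427, -0.54731835,  0.83898486]), 'rotation': array([[ 0.97132662, -0.189179  ,  0.14399964],
       [-0.23711155, -0.72649765,  0.64496455],
       [-0.01739835, -0.66061522, -0.75052304]])}
0.9959342447916667
{'time_s': 0.1, 'joint_pos': array([-1.22692234,  0.46939463, -0.0486115 ,  1.53354762,  0.02407545,
        1.14100562, -0.08230069]), 'qd': array([ 3.28554236e-05, -2.17668103e-03,  1.22951934e-03, -4.79277224e-03,
       -1.56128644e-03,  1.06638605e-03,  1.36192271e-03]), 'joint_efforts': array([ 7.41726835e-04, -5.11518824e+01, -4.70059749e-02, -2.38392645e+01,
        1.07684781e-02,  4.38783769e-03,  3.14626311e-05]), 'position': array([0.24563412, 0.62821497, 0.25535492]), 'tcp_rot': array([[-9.31332400e-01,  3.64169714e-01, -6.15928394e-04],
       [ 3.64170234e-01,  9.31330921e-01, -1.66039916e-03],
       [-3.10339294e-05, -1.77068632e-03, -9.99998432e-01]]), 'wrist_force': array([0.11292159, 0.40076623, 0.01427626]), 'ft_torque': array([ 0.07910934, -0.04117867,  0.01627421]), 'gripper_force': 0.0, 'finger_gap': 0.08558412524433243}
```

View pics/top0.png

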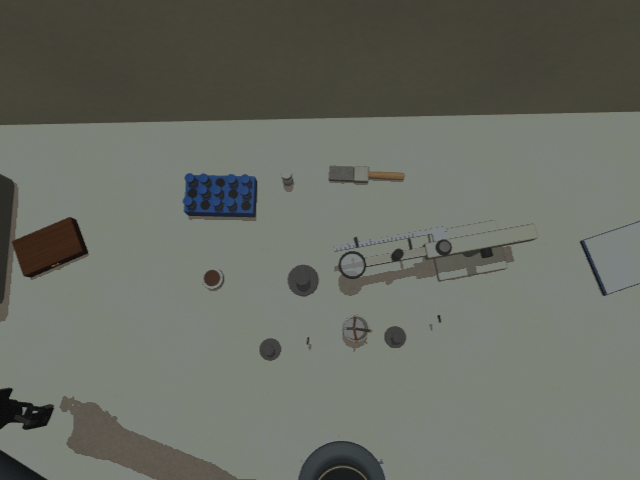

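View pics/side0.png

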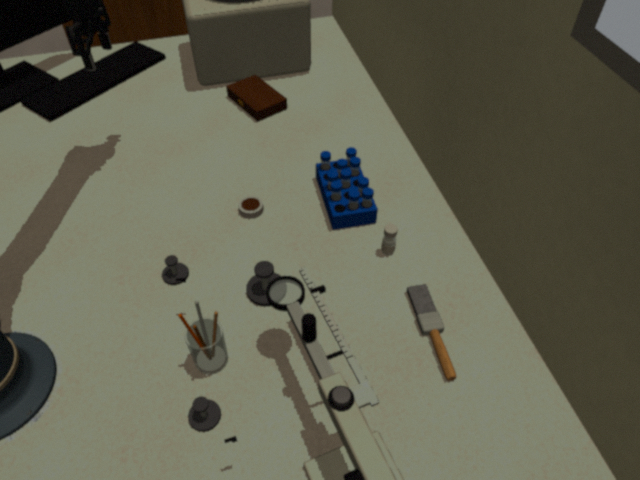

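Top view: the dish is at (213,278). Post candidates are (303,281), the largest and on the boom line, plus small look-alikes at (270,349) and (395,337); I choose (303,281). The button is at (444,247), knob (397,255), pointer (409,243), index clip (355,241), and small clip look-alikes lie on the bench at (308,342) and (439,319). Next I measure these and check a crop.

```bash
cat > h.py <<'E'
import numpy as np,cv2
from rig import *
def ray(n,u,v,z):
    c=camera_params(n);K=c["K"];r=c["rotation"]@np.array([(u-K[0,2])/K[0,0],(v-K[1,2])/K[1,1],1.])
    return c["position"]+r*(z-c["position"][2])/r[2]
def cloud(n,d):
    c=camera_params(n);K=c["K"];v,u=np.mgrid[:480,:640]
    P=np.stack([(u-K[0,2])/K[0,0]*d,(v-K[1,2])/K[1,1]*d,d],-1)
    return P@c["rotation"].T+c["position"]
E
python3 - <<'E'
from h import *
for n in("top","side"):
    f=np.load(f"pics/{n}0.npz");P=cloud(n,f["d"]);p=f["p"].astype(int)
    print(n)
    boxes=dict(top=dict(dish=(213,278,25,.012,.026),post=(303,281,28,.058,.08),b1=(270,349,20,.02,.2),b2=(395,337,20,.02,.2),knob=(397,255,14,.19,.215),button=(444,247,15,.165,.182),jar=(356,329,25,.03,.3),vial=(287,178,14,.05,.1),tube=(490,240,60,.15,.164),rail=(390,240,60,.141,.149),ring=(352,265,20,.13,.16)),
      side=dict(dish=(251,206,25,.012,.026),post=(263,280,28,.058,.08),knob=(309,325,22,.19,.215),button=(341,396,20,.165,.182)))[n]
    for k,(u,v,r,a,b) in boxes.items():
        Q=P[max(v-r,0):v+r,u-r:u+r].reshape(-1,3);Q=Q[(Q[:,2]>a)&(Q[:,2]<b)]
        if len(Q)==0: print(k,"none");continue
        print(k,len(Q),((Q.max(0)+Q.min(0))/2).round(4),Q.mean(0).round(4),(Q.max(0)-Q.min(0)).round(3))
c=np.load("pics/top0.npz")["p"][190:340,190:460,::-1]
s=np.load("pics/side0.npz")["p"][240:420,220:400,::-1]
a=cv2.resize(c,None,fx=2.96,fy=2.96,interpolation=2)
cv2.imwrite("pics/c1.png",cv2.convertScaleAbs(a,alpha=1.8))
cv2.imwrite("pics/c2.png",cv2.convertScaleAbs(cv2.resize(s,None,fx=3.3,fy=3.3,interpolation=2),alpha=1.8))
E
```

```text
top
dish 373 [0.5126 0.3208 0.0185] [0.5118 0.3205 0.0182] [0.054 0.054 0.013]
post 186 [0.5028 0.0882 0.0672] [0.5029 0.0887 0.0693] [0.036 0.037 0.015]
b1 88 [0.3306 0.174  0.0471] [0.3306 0.174  0.0471] [0.022 0.023 0.011]
b2 92 [ 0.3543 -0.1421  0.0477] [ 0.3544 -0.1417  0.047 ] [0.024 0.025 0.012]
knob 81 [ 0.5373 -0.129   0.198 ] [ 0.5372 -0.1291  0.2008] [0.02  0.02  0.014]
button 110 [ 0.5565 -0.2391  0.1713] [ 0.5557 -0.2388  0.1712] [0.024 0.03  0.012]
jar 319 [ 0.378  -0.0394  0.0923] [ 0.3775 -0.0416  0.0851] [0.061 0.063 0.124]
vial 96 [0.768  0.1253 0.064 ] [0.7669 0.1253 0.0682] [0.026 0.023 0.026]
tube 1621 [ 0.5701 -0.3328  0.157 ] [ 0.5703 -0.3381  0.157 ] [0.073 0.248 0.014]
rail 1261 [ 0.5491 -0.1213  0.145 ] [ 0.5552 -0.0972  0.1451] [0.117 0.26  0.008]
ring 790 [ 0.5294 -0.0335  0.1447] [ 0.5288 -0.0321  0.1448] [0.078 0.084 0.024]
side
dish 378 [0.5112 0.3178 0.0181] [0.5111 0.3152 0.0179] [0.055 0.058 0.011]
post 285 [0.5024 0.0851 0.0689] [0.5021 0.083  0.0693] [0.037 0.038 0.014]
knob 206 [ 0.5376 -0.1329  0.1979] [ 0.5372 -0.1351  0.2001] [0.021 0.022 0.015]
button 293 [ 0.5556 -0.2429  0.1702] [ 0.5552 -0.2435  0.1719] [0.025 0.025 0.01 ]
```

View pics/c1.png

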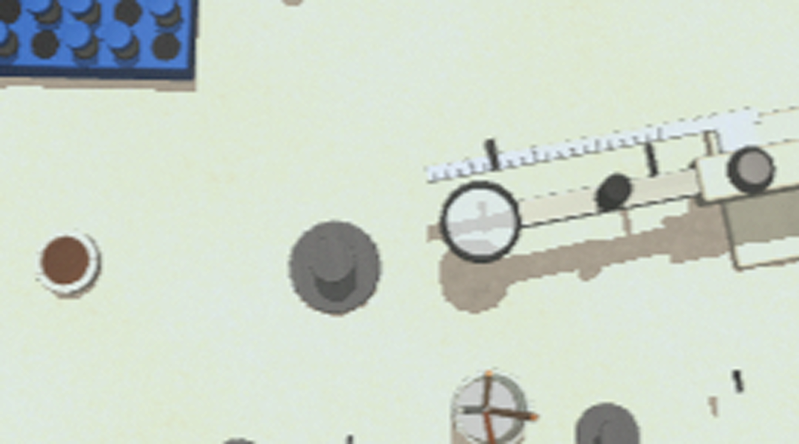

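View pics/c2.png

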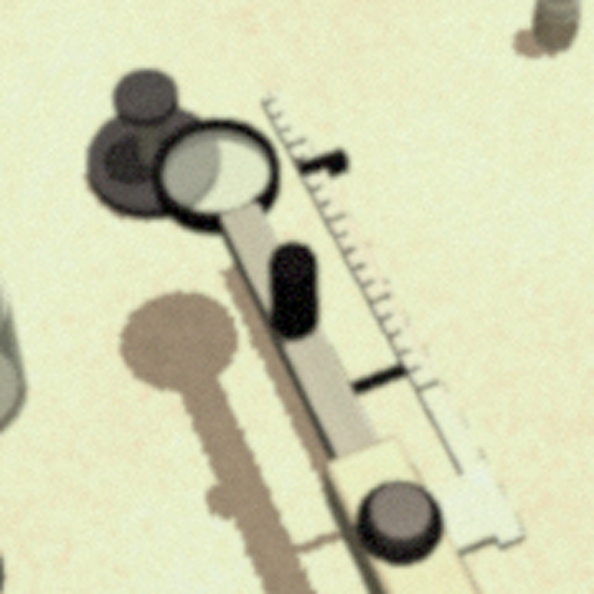

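The crop confirms the choice: the largest post sits ahead of the ring, and the pointer and clip are seen on the rail. Next I measure the pointer-to-index travel and pick the dish.

```bash
cat >> h.py <<'E'
DISH=np.array([.5116,.3185]);POST=np.array([.5026,.0865]);BTN=np.array([.5558,-.241]);KNOB=np.array([.5374,-.131])
e=(POST-BTN)/np.linalg.norm(POST-BTN); nrm=np.array([-e[1],e[0]])
def down(y):  # tool down, closing axis y
    y=np.array([y[0],y[1],0.]);z=np.array([0,0,-1.]);return np.stack([np.cross(y,z),y,z],1)
ACROSS=down(-nrm); ALONG=down(e)
def blob(n,p,u,v,r,z,thr=60,show=True):
    w=p[v-r:v+r,u-r:u+r].max(2)<thr
    k,l,s,c=cv2.connectedComponentsWithStats(w.astype(np.uint8),connectivity=8)
    o=[]
    for i in range(1,k):
        if s[i,4]>=5:
            q=ray(n,c[i,0]+u-r,c[i,1]+v-r,z);o.append((s[i].tolist(),(c[i]+[u-r,v-r]).round(1).tolist(),np.r_[(q[:2]-BTN)@e-.04,(q[:2]-BTN)@nrm].round(4).tolist()))
    return o
E
python3 - <<'E'
from h import *
print(e,(POST-BTN)@e-.04,(KNOB-BTN)@e-.04)
for n,L in dict(top=[(356,243,10),(409,243,8)],side=[(318,289,10),(335,355,9)]).items():
    p=np.load(f"pics/{n}0.npz")["p"]
    for u,v,r in L: print(n,blob(n,p,u,v,r,.148))
for R in(ACROSS,down(nrm),ALONG,down(-e)):
  for q,z in((DISH,.1),(DISH,.028),(POST,.1),(BTN,.19),(KNOB,.19),(KNOB+.12*e,.19)):
    j=inverse_kinematics(np.r_[q,z],R); print(None if j is None else np.round(j,2))
E
```

```text
[-0.16034101  0.98706168] 0.2917928419963276 0.07152705940657264
top [([9, 4, 3, 10, 19], [355.9, 241.5], [0.1529, -0.0506]), ([2, 18, 10, 2, 12], [352.7, 251.8], [0.165, -0.0282])]
top [([8, 4, 3, 11, 17], [409.8, 244.4], [0.0318, -0.0214])]
side [([2, 7, 15, 7, 70], [318.0, 289.3], [0.1504, -0.0503])]
side [([1, 5, 16, 8, 56], [334.6, 354.4], [0.0304, -0.0243])]
[-0.8   0.53  0.23  1.86 -0.17  0.77 -0.32]
[-0.77  0.64  0.19  1.89 -0.19  0.63 -0.3 ]
[-0.55  0.42  0.37  2.08 -0.24  0.67  0.14]
[-0.33  0.59  0.97  1.81 -0.56  1.04  1.02]
[-0.42  0.41  0.75  1.93 -0.35  0.93  0.67]
[-0.49  0.31  0.53  2.   -0.2   0.88  0.31]
[-0.34  0.56 -0.39  1.83  0.28  0.8   2.43]
[-0.35  0.66 -0.38  1.86  0.37  0.68  2.36]
[-1.05  0.68  1.11  2.11 -0.82  0.88 -2.43]
[-0.4   0.66  1.11  1.82 -0.67  1.1  -2.03]
[-0.64  0.56  1.12  1.94 -0.59  1.02 -2.23]
[-0.9   0.49  1.12  2.02 -0.53  0.97 -2.48]
[-0.58  0.53 -0.06  1.85  0.04  0.77  1.07]
[-0.58  0.63 -0.07  1.88  0.07  0.63  1.05]
[-0.34  0.41  0.1   2.07 -0.07  0.67  1.54]
[-0.15  0.48  0.67  1.8  -0.35  0.98  2.4 ]
[-0.25  0.37  0.52  1.92 -0.23  0.91  2.12]
[-0.34  0.29  0.35  1.99 -0.13  0.88  1.8 ]
[-1.    0.57  0.52  1.87 -0.39  0.8  -1.69]
[-0.95  0.67  0.45  1.9  -0.45  0.67 -1.64]
[-0.71  0.46  0.58  2.09 -0.39  0.7  -1.28]
[-0.38  0.63  1.06  1.82 -0.63  1.08 -0.49]
[-0.56  0.49  0.97  1.94 -0.49  0.97 -0.76]
[-0.67  0.35  0.77  2.01 -0.31  0.9  -1.14]
```

```bash
python3 - <<'E'
from h import *
command_gripper(.085,30)
movep(np.r_[DISH,.12],ACROSS)
print(sense()["position"])
command_gripper(.074)
print(move_l(np.r_[DISH,.029],feed=.08,until_force=6),sense()["position"])
command_gripper(.03,30); s=sense(); print(s["finger_gap"],s["gripper_force"],s["position"],s["wrist_force"],s["time_s"])
move_l(np.r_[DISH,.15],feed=.12)
s=sense();print(s["finger_gap"],s["gripper_force"],s["time_s"])
for n,(u,v,r) in dict(top=(225,270,80),side=(260,190,80)).items():
    p,d=camera(n);np.savez(f"pics/{n}1.npz",p=p,d=d)
    cv2.imwrite(f"pics/{n}1.png",cv2.convertScaleAbs(cv2.resize(p[v-r:v+r,u-r:u+r,::-1],None,fx=3,fy=3),alpha=1.8))
a=np.hstack([cv2.imread("pics/top1.png")[:,:400],cv2.imread("pics/side1.png")[:,40:440]]);cv2.imwrite("pics/v1.png",a)
E
```

```text
[0.51089967 0.32086835 0.12041096]
False [0.5120064  0.31874624 0.0295824 ]
0.054601525539254694 31.309788823127747 [0.51196958 0.31873439 0.02990247] [-0.71988509 -0.67514258  5.77069062] 3.775
0.05445904912498245 31.696677803993225 4.9333
```

View pics/v1.png

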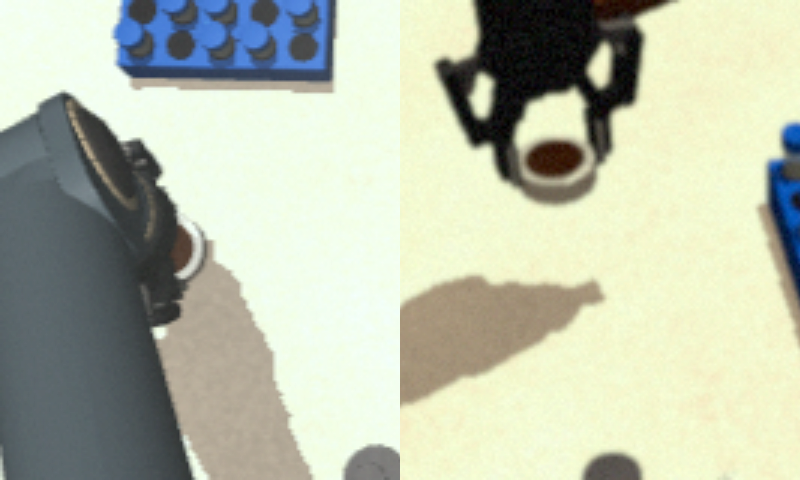

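The side view shows the dish held level between the fingertips. On to placing it.

```bash
python3 - <<'E'
from h import *
movep(np.r_[POST,.15],ACROSS); sleep(.3)
move_l(np.r_[POST,.108],feed=.08); sleep(.3); print(sense()["position"])
print(move_l(np.r_[POST,.097],feed=.015,until_force=2.5)); s=sense();print(s["position"],s["wrist_force"])
command_gripper(.075); sleep(.2)
q=s["position"];move_l(np.r_[POST,.2],feed=.12)
movep(np.r_[BTN,.26],down(-e)); command_gripper(0.0,30)
s=sense();print(s["time_s"],s["position"],s["finger_gap"],s["wrist_force"])
for n,(u,v,r) in dict(top=(303,270,60),side=(280,280,80)).items():
    p,d=camera(n);P=cloud(n,d);np.savez(f"pics/{n}2.npz",p=p,d=d)
    cv2.imwrite(f"pics/{n}2.png",cv2.convertScaleAbs(cv2.resize(p[v-r:v+r,u-r:u+r,::-1],(400,400)),alpha=1.8))
    Q=P[v-r:v+r,u-r:u+r].reshape(-1,3);m=(Q[:,2]>.080)&(Q[:,2]<.1)&(np.hypot(*(Q[:,:2]-POST).T)<.05);Q=Q[m]
    print(n,len(Q),((Q.max(0)+Q.min(0))/2).round(4),Q.mean(0).round(4),(Q.max(0)-Q.min(0)).round(3))
    A=np.c_[Q[:,:2]-Q[:,:2].mean(0),np.ones(len(Q))];print(np.linalg.lstsq(A,Q[:,2],rcond=None)[0])
cv2.imwrite("pics/v2.png",np.hstack([cv2.imread("pics/top2.png"),cv2.imread("pics/side2.png")]))
E
```

```text
[0.50284224 0.0865511  0.10839993]
True
[0.50251975 0.08649444 0.09987737] [-1.11871091 -0.52593733  4.20377373]
11.3 [ 0.5557868  -0.24104389  0.26002304] -0.0005847173100169607 [-0.23488456 -0.1394833   0.07281276]
top 416 [0.5031 0.0885 0.0879] [0.5029 0.0887 0.088 ] [0.056 0.054 0.016]
[-0.00892021  0.00808455  0.08799933]
side 620 [0.5023 0.085  0.0861] [0.5019 0.0828 0.0879] [0.055 0.059 0.012]
[0.0036781  0.04865158 0.08786985]
```

View pics/v2.png

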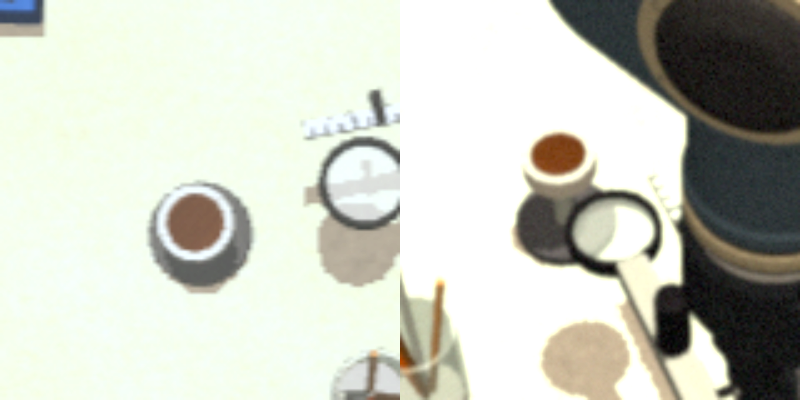

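The dish sits flat and centred to about 1 mm. Next, the button.

```bash
python3 - <<'E'
from h import *
move_l(np.r_[BTN,.205],feed=.1); sleep(.3); print(sense()["position"],sense()["wrist_force"])
print(move_l(np.r_[BTN,.187],feed=.02,until_force=8)); s=sense();print(s["position"],s["wrist_force"])
sleep(.8); s=sense();print(s["position"],s["wrist_force"])
move_l(np.r_[BTN,.27],feed=.12)
s=sense();print(s["time_s"])
for n in("top","side"):
    p,d=camera(n);P=cloud(n,d);np.savez(f"pics/{n}3.npz",p=p,d=d)
    X=(P[...,:2]-BTN)@e-.04;Y=(P[...,:2]-BTN)@nrm
    m=(P[...,2]>.19)&(P[...,2]<.212)&(abs(Y)<.03)&(X>.05)&(X<.16)
    print(n,m.sum(),X[m].mean() if m.any() else 0,X[m].min() if m.any() else 0,X[m].max() if m.any() else 0,Y[m].mean())
cv2.imwrite("pics/v3.png",cv2.convertScaleAbs(np.hstack([cv2.resize(np.load(f"pics/{n}3.npz")["p"][b:b+150,a:a+150,::-1],(400,400)) for n,a,b in(("top",310,180),("side",240,250))]),alpha=1.6))
E
```

```text
[ 0.55601923 -0.24109577  0.20549804] [-0.60618673 -0.2561589   0.01424733]
True
[ 0.5558924  -0.24097486  0.19004799] [-0.80550968  2.38306763  5.96531348]
[ 0.55586966 -0.24102836  0.19008754] [-1.38873917  1.47131967  4.92163111]
14.7583
top 82 0.11607361622996963 0.10536751788809592 0.12577794289491745 0.0002286753132406695
side 191 0.10987829322868713 0.100678988453586 0.1227138737834648 0.0013330324101379595
```

View pics/v3.png

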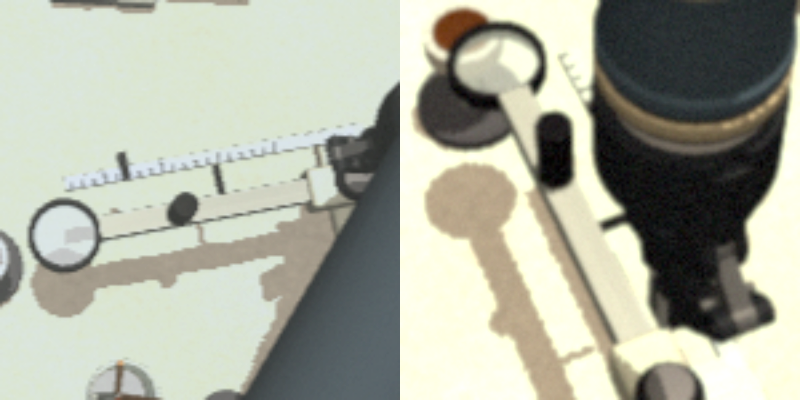

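The boom popped out: the knob is at (183,208) in the left crop and the pointer is at (218,180), between the tube and the clip at (124,165). Now grip the knob and pull.

```bash
cat >> h.py <<'E'
def S(x,z,y=0.): return np.r_[BTN+e*(x+.04)+nrm*y,z]
E
python3 - <<'E'
from h import *
movep(S(.1137,.27),down(-e)); command_gripper(.06,40); 
print(move_l(S(.1137,.187),feed=.1,until_force=8))
command_gripper(0.0,40); s=sense();print(s["finger_gap"],s["gripper_force"],s["position"],s["wrist_force"])
move_l(S(.180,.187),feed=.06); sleep(.4)
s=sense();print(s["finger_gap"],s["gripper_force"],(s["position"][:2]-BTN)@e-.04,s["wrist_force"],s["time_s"])
for n in("top","side"):
    p,d=camera(n);np.savez(f"pics/{n}4.npz",p=p,d=d)
    print(n,blob(n,p,*((362,243,18) if n=="top" else (320,295,28)),.148))
cv2.imwrite("pics/v4.png",cv2.convertScaleAbs(np.hstack([cv2.resize(np.load(f"pics/{n}4.npz")["p"][b:b+100,a:a+100,::-1],(400,400)) for n,a,b in(("top",320,190),("side",270,250))]),alpha=1.6))
E
```

```text
False
0.02091131932975533 38.98710072040558 [ 0.53144156 -0.08932967  0.18755074] [-0.68141767  0.34125927  4.09000097]
0.021185864048369307 39.21826422214508 0.17907520540890604 [ 0.08433477 -2.97669899  6.16260405] 19.1917
top [([0, 0, 3, 7, 15], [345.0, 228.0], [0.1717, -0.0866]), ([30, 0, 5, 16, 39], [376.2, 232.1], [0.1023, -0.0639]), ([0, 16, 3, 5, 11], [344.8, 242.6], [0.1787, -0.0527]), ([18, 17, 14, 19, 119], [368.9, 253.7], [0.1291, -0.0171]), ([0, 22, 4, 10, 17], [344.8, 250.8], [0.1823, -0.034])]
side [([0, 0, 11, 15, 98], [296.7, 273.1], [0.1957, -0.0313]), ([19, 19, 14, 7, 62], [318.5, 289.2], [0.1503, -0.0511]), ([7, 30, 15, 6, 37], [306.2, 299.4], [0.1394, -0.0247])]
```

View pics/v4.png

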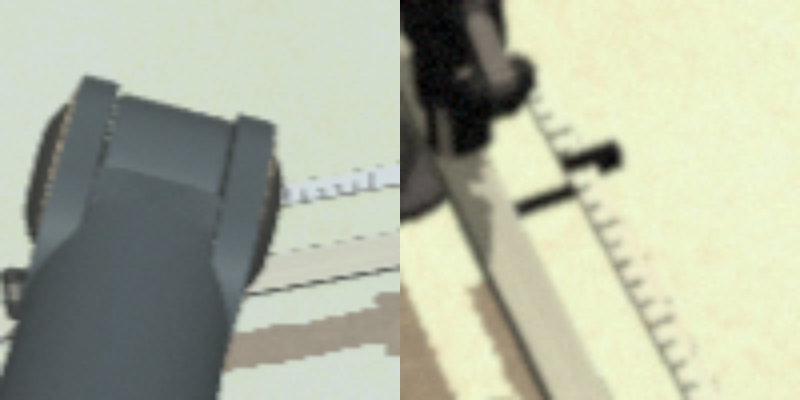

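Side view: the pointer (525,207 in the crop) is just short of the clip (590,158). Measured, 11 mm remain.

```bash
python3 - <<'E'
from h import *
move_l(S(.1913,.187),feed=.04); sleep(.5)
s=sense();print(s["finger_gap"],s["gripper_force"],(s["position"][:2]-BTN)@e-.04,s["wrist_force"],s["time_s"])
p,d=camera("side");print(blob("side",p,320,295,28,.148)); P=cloud("side",d)
m=(P[...,2]>.082)&(P[...,2]<.095)&(np.hypot(P[...,0]-POST[0],P[...,1]-POST[1])<.04);print(m.sum(),P[m].mean(0))
print(sum(P[289-3:289+4,318-3:318+4].reshape(-1,3)[:,2]>.147))
cv2.imwrite("pics/v5.png",cv2.convertScaleAbs(cv2.resize(p[230:330,220:350,::-1],(780,600)),alpha=1.6))
E
```

```text
0.021025009045464393 39.37751233577728 0.1912070664528903 [-0.62243137 -2.95668894  7.11572131] 20.225
[([0, 0, 7, 6, 31], [294.3, 269.1], [0.2055, -0.0308]), ([4, 19, 29, 12, 102], [312.3, 291.0], [0.1509, -0.0405])]
260 [0.49032715 0.07696467 0.08803701]
35
```

View pics/v5.png

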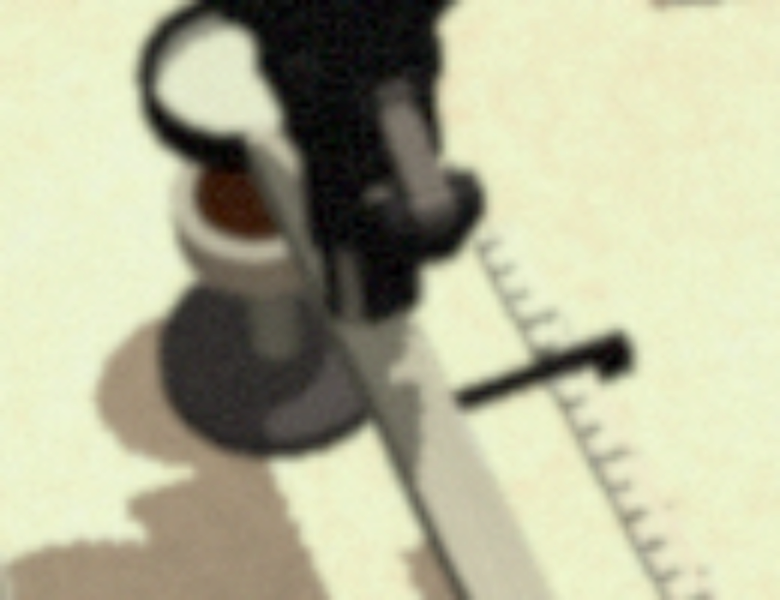

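The pointer and clip now form one straight bar, from (460,400) to (630,350). The dish still sits flat on the post, and the grip is 39 N.

```bash
python3 -c "
from rig import *
print(finish_job())"
```

```text
the job is handed in; nothing more can be done
None
```

I handed the job in with the dish flat and centred on the post, the boom released, and the knob held at about 39 N with the pointer at the index, an estimated 1 mm off; the rig returned no verdict.

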